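# Lock a component reel in its holder with the snap-in keeper bar

## Task

Lock the small component reel into its holder: pick up the longer of the two black keeper bars by its upright rib, hold it level above the grey holder that has the reel in it, lined up with the two snap hooks, and push it straight down between them until both hooks have clicked over its ends. Then let go of it.

Things in the scene. Friction and masses are not known exactly. Their poses are not given: they have to be found in the camera images.
- keeper_mid (a point): Longer keeper bar, black plastic, 50 g: flat bar 130 long (own y) x 26 wide (x) x 8 mm thick, with an upright grip rib in the middle of its top, 12 thick (x) x 44 long (y) x 28 mm tall. Lies flat, rib up; same either way round. Point: its centre, half-way up its 36 mm height, 18 mm above the underside. A bar of the same shape but 88 mm long does not fit.
- seat (a point): Middle of the fixed grey holder with the white reel in it (reel 96 mm across; a like holder is empty), base 112 (x) x 164 mm (y). Point: 46 mm above the bench, level with two ledges under the bar's ends. y runs from hook to hook; the seated bar lies along y, its centre 18 mm above this point. Low cheeks 62 mm apart beside each ledge leave the bar 18 mm either way in x.
- holder_a (a joint): Slippery snap hook at the holder's +y end, stem 71 mm from the middle, 30 mm wide; its top, 49 mm above the seat point, slopes inwards to a nose 57 mm from the middle. 0 upright at rest, grows as it bends outwards (rad, at most 0.55): about 0.15 as the bar passes, near 0 after the click, its nose 2 mm above the bar. Pushing the bar past both takes about 6 N, more if off-centre.
- holder_b (a joint): The same snap hook at the -y end of the holder with the reel, same values: 0 at rest, grows as it bends outwards.
There are look-alikes about, which are no part of the job. What is shaped like the part that bears keeper_mid but purple is not meant.

How it is judged:
By the outcome, as a careful person would: the job done as asked, in the order asked, and still so for the second after the job is handed in, with the robot touching nothing.
It also fails if it takes over 43 s, if anything falls off the work surface, if the arm or the gripper's body presses on something with over 40 N, if the wrist force passes 120 N, or if a joint passes its speed limit or range.

## Robot

A 6-joint arm with a two-finger parallel gripper is mounted at the origin on the work surface. World frame = base frame: x ahead of the robot, y to its left, z up, the work surface at z = 0. Lengths are in m, angles in rad, forces in N, time in s.
With the tool pointing down it reaches from about 0.275 to 0.775 m from the base axis. Payload 14.6 kg.
Tool frame: the origin (TCP) lies midway between the tips of the shut fingers; the grasp point (between the pads) lies 19 mm behind it (robot.grasp_offset is the z of the grasp point in the tool frame, in m); z points along the fingers, y is the direction in which the jaws open and shut (so a half turn about z gives the same grasp; the last joint's range is limited). The gripper opens to 85 mm and grips with 20 to 120 N. Pads are 22 mm wide; open, the fingers measure 114 mm over their backs; the gripper's body (76 mm by 85 mm) begins 54 mm behind the grasp point. The pads swing forward as they close: fully open they stand 13 mm farther back than shut.
Start: joints at [-1.487, 0.263, -0.048, 1.259, 0, 1.415], TCP at [0.124, -0.51, 0.231] pointing down, gripper open.
Joint ranges: [-2.65, 2.65], [-0.89, 1.7], [-1.18, 1.37], [-2.13, 2.11], [-1.35, 1.29], [-3.14, 3.14]. Speed limits (rad/s): [1.89, 1.89, 2.57, 2.79, 3.14, 3.14].

## Interface

Orientations are given as [roll, pitch, yaw] about the fixed x, y, z axes, in that order (R = Rz(yaw) Ry(pitch) Rx(roll)).
In Python, from workcell import robot, viewer, job gives the robot as it stands. The module is installed in compiled form; this text tells all that it offers.
- The arm moves only by the tool step_arm, never from a script. Its argument "deltas" is a list of rows, each a list of 6 numbers: the shift along the world's x, y, z in mm, then the turn, a rotation vector about the world's x, y, z in rad. In form: [[x, y, z, ax, ay, az], ...]. A call has 1 to 10 rows; each row is the pose to reach, as a shift and turn from the pose commanded when the call began; what a row does not reach only later rows make up. A row lasts 1/10 s, in which the tool goes at most 50 mm and 8.59 degrees, less where a joint would pass 70% of its speed; a pose out of reach is approached as far as the arm can. A call with a gripper value outside its range is refused whole. "jaw" is the gripper's target within -1 to 1 (fully open at 1, half-way at 0, shut at -1), set as the call begins (left out, the last holds). The fingers move at their own pace and stop on an object; the grip force is fixed at half the most. Time passes only in rows, so rows that repeat a pose let the fingers close. It gives the time, the measured TCP pose, the force and the opening at its end, in the units of the state.
- robot.observe(): the state, without advancing time (a new reading comes with each control period).
- viewer.snapshot(name): name is "scene" or "top" or "wrist"; returns a dict with "image" (420x560x3 uint8, red, green, blue), "fx", "fy", "cx", "cy" (pixels), "origin" and "attitude" of the camera in the world; the wrist camera has in their place "T_tool_cam" (4x4, takes a point from camera to tool coordinates, whose origin is the TCP and whose axes are the flange's). Camera axes: x right, y up, looking along -z (the intrinsics and any distortion apply to the point x, -y, -z); pixel columns grow to the right and rows downward; lengths in m; the calibration is good to about 2 mm. A picture is of the moment at which its call begins: read the wrist's pose just before it. There is no depth.
- job.finish_job(): hands the job in, once; it reports no verdict.
The state is a dict: "time_s": time; "qpos": joint angles; "joint_velocities": joint speeds; "joint_torque": joint torques, N m; "eef_pos": TCP position; "ee_rot": TCP orientation; "contact_force": force on the tool from outside, world axes, zero at the start; "wrist_torque": the same for the moment, N m; "grip_width": finger opening in m.
Only numpy, scipy, OpenCV 4.12 (cv2) and the standard library are available. Lean on these libraries where they do the work, as an engineer would, in place of code of your own. Each camera call takes 0.05 s, during which the arm holds its last target.

## Working session

There is one attempt and no reset: what is moved stays moved. The work goes in short steps, Python scripts to look and compute and a tool call to move; the robot and the scene stay as the last step left them, time stands still between calls to the robot, and variables do not carry over. Pictures are saved under pics/ and viewed, and the job is handed in when it is done.

Besides the shell and the picture viewer there is one more tool, called by a JSON object that holds its "fn" and its "kwargs". step_arm: Moves the arm, as the interface text tells. Its arguments: {"type":"object","properties":{"deltas":{"type":"array"},"jaw":{"type":"number"}},"required":["deltas"]}

```bash
mkdir -p pics
cat > h.py <<'E'
import numpy as np, cv2, json
from workcell import robot, viewer, job
def snap(n,fn):
    s=robot.observe(); d=viewer.snapshot(n); cv2.imwrite('pics/'+fn+'.png',d['image'][:,:,::-1]); 
    d['state']=s; np.save('pics/'+fn+'.npy',d,allow_pickle=True); return d
E
python3 - <<'E'
from h import *
print(robot.observe(), robot.grasp_offset)
for n in ['scene','top','wrist']:
    d=snap(n,n+'0'); print({k:v for k,v in d.items() if k not in('image','state')})
E
```

```text
{'time_s': 0.0, 'qpos': array([-1.48732082e+00,  2.63512384e-01, -4.89338362e-02,  1.25940083e+00,
        1.87946373e-05,  1.41553935e+00]), 'joint_velocities': array([ 2.19728087e-03,  1.87053432e-03,  3.25565152e-05, -2.74956050e-04,
        4.01863567e-04, -2.23592677e-04]), 'joint_torque': array([-6.76580785e-04, -6.37618947e+01,  3.84559643e+01,  1.38492169e-02,
       -1.45874146e-04, -2.08489610e-05]), 'eef_pos': array([ 0.12414644, -0.50982861,  0.2308317 ]), 'ee_rot': array([-3.14055748e+00, -1.81045329e-04,  2.38732378e-01]), 'contact_force': array([ 0.26404798, -0.18593742, -0.1248152 ]), 'wrist_torque': array([-0.02079834,  0.01531874, -0.02831239]), 'grip_width': 0.08527764589397505} -0.0187
{'fx': 441.8582250518903, 'fy': 441.8582250518903, 'cx': 280.9199723127382, 'cy': 215.9746993434089, 'origin': array([ 1.21085179, -0.39473143,  0.69150716]), 'attitude': array([ 9.41039408e-01, -3.94917115e-04,  1.10201331e+00])}
{'fx': 438.1858328151805, 'fy': 438.1858328151805, 'cx': 282.15593786616034, 'cy': 206.6058406488711, 'origin': array([ 0.39939219, -0.02013167,  1.05309233]), 'attitude': array([ 0.06283659,  0.02816704, -1.5837824 ])}
{'fx': 321.53863703670964, 'fy': 321.53863703670964, 'cx': 281.8150695066192, 'cy': 216.41301123955293, 'T_tool_cam': array([[-6.55621212e-04,  9.65877014e-01,  2.59000315e-01,
         6.54872300e-02],
       [ 9.99999529e-01,  4.47762334e-04,  8.61533921e-04,
         3.67216461e-04],
       [ 7.16165226e-04,  2.59000758e-01, -9.65876853e-01,
        -1.42329121e-01],
       [ 0.00000000e+00,  0.00000000e+00,  0.00000000e+00,
         1.00000000e+00]])}
```

View pics/top0.png

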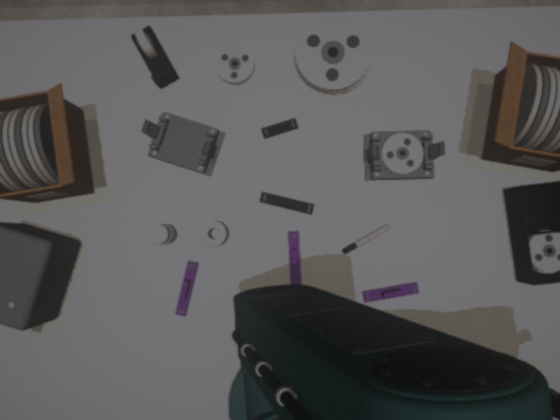

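View pics/scene0.png

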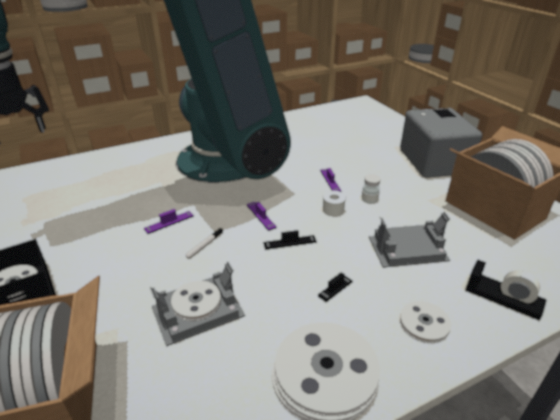

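Candidates in the top view: black bars at (287,203) and (280,128), purple bars at (187,288), (295,257) and (390,292), and a black dispenser at (155,57). The holder with the reel is at (402,155) and the empty one at (185,143). The longer black bar is (287,203). I'll check it in a close crop.

Run:
```python
from h import *
im=cv2.imread('pics/top0.png')
a=cv2.resize(im[110:225,245:330],None,fx=4.5,fy=4.5,interpolation=cv2.INTER_CUBIC)
b=cv2.resize(im[110:200,350:455],None,fx=4,fy=4,interpolation=cv2.INTER_CUBIC)
H=max(a.shape[0],b.shape[0]);o=np.zeros((H,a.shape[1]+b.shape[1],3),np.uint8);o[:a.shape[0],:a.shape[1]]=a;o[:b.shape[0],a.shape[1]:]=b
o=np.clip(o.astype(float)*1.8,0,255).astype(np.uint8)
print(o.shape);cv2.imwrite('pics/crop1.png',o[:600,:803])
```

```text
(518, 802, 3)
```

View pics/crop1.png

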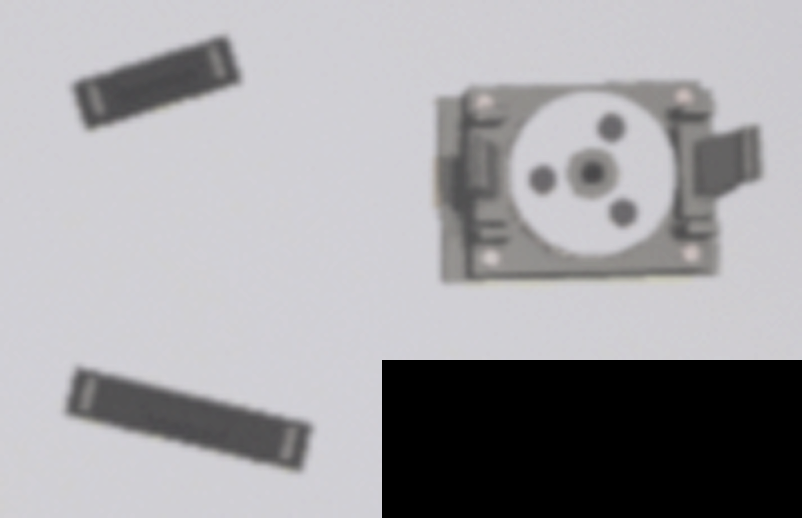

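The crop confirms the choice: the lower black bar (crop 190,418) is clearly longer than the upper one (158,83), and the holder on the right has the reel. Next I'll get rough positions.

```bash
cat >> h.py <<'E'
from scipy.spatial.transform import Rotation as R
def campose(d):
    if 'origin' in d: return np.array(d['origin']), R.from_euler('xyz',d['attitude']).as_matrix()
    s=d['state']; Rt=R.from_euler('xyz',s['ee_rot']).as_matrix(); T=d['T_tool_cam']
    return s['eef_pos']+Rt@T[:3,3], Rt@T[:3,:3]
def cast(d,px,z):
    o,M=campose(d); px=np.atleast_2d(px).astype(float)
    r=np.c_[(px[:,0]-d['cx'])/d['fx'],-(px[:,1]-d['cy'])/d['fy'],-np.ones(len(px))]@M.T
    return o+r*((z-o[2])/r[:,2])[:,None]
def project(d,P):
    o,M=campose(d); c=(np.atleast_2d(P)-o)@M
    return np.c_[d['cx']+d['fx']*c[:,0]/-c[:,2], d['cy']-d['fy']*c[:,1]/-c[:,2]]
def load(fn): return np.load('pics/'+fn+'.npy',allow_pickle=True).item()
E
python3 - <<'E'
from h import *
d=load('top0');g=cv2.cvtColor(d['image'],cv2.COLOR_RGB2GRAY)
m=np.zeros_like(g);m[180:225,250:325]=(g[180:225,250:325]<70)*255
c=max(cv2.findContours(m,0,2)[0],key=cv2.contourArea);b=cv2.boxPoints(cv2.minAreaRect(c));w=cast(d,b,.008)
print(b,w.round(4),w.mean(0),[np.linalg.norm(w[i]-w[i-1]) for i in range(4)])
px=lambda p:np.array(p)/4.0+[350-382/4.,110]
scr=[px(p) for p in [(484,102),(684,97),(490,258),(692,254)]]
for z in (.01,.046): w=cast(d,scr,z);print(z,w.round(4),w.mean(0))
print(cast(d,px((592,173)),.03))
E
```

```text
[[259.4023  201.47643]
 [261.78543 191.60338]
 [313.4315  204.06966]
 [311.04837 213.9427 ]] [[ 0.4787  0.0628  0.008 ]
 [ 0.5023  0.0569  0.008 ]
 [ 0.4705 -0.0663  0.008 ]
 [ 0.447  -0.0602  0.008 ]] [ 0.47463233 -0.00169955  0.008     ] [np.float64(0.12704562549191292), np.float64(0.02440131281680147), np.float64(0.12720667087126308), np.float64(0.024276348674884218)]
0.01 [[ 0.6328 -0.2175  0.01  ]
 [ 0.6335 -0.3364  0.01  ]
 [ 0.5387 -0.2186  0.01  ]
 [ 0.5391 -0.3379  0.01  ]] [ 0.58605329 -0.27762497  0.01      ]
0.046 [[ 0.6248 -0.2107  0.046 ]
 [ 0.6255 -0.3255  0.046 ]
 [ 0.5339 -0.2118  0.046 ]
 [ 0.5343 -0.327   0.046 ]] [ 0.5796111  -0.26873816  0.046     ]
[[ 0.5850992  -0.27547662  0.03      ]]
```

{"fn": "step_arm", "kwargs": {"deltas": [[20,10,5,0,0,0.06],[60,30,10,0,0,0.18],[105,53,15,0,0,0.32],[150,77,20,0,0,0.46],[195,100,20,0,0,0.6],[240,123,20,0,0,0.74],[285,146,20,0,0,0.88],[330,169,20,0,0,1.02],[375,192,20,0,0,1.16],[420,215,20,0,0,1.28]], "jaw": 1}}

```text
time_s: 1.15
eef_pos: [0.5412, -0.2961, 0.2511]
ee_rot: [-3.141, 0.0, 1.525]
contact_force: [0.1, -1.0, 0.5]
grip_width: 0.0855
```

{"fn": "step_arm", "kwargs": {"deltas": [[30,14,0,0,0,0.04],[41,20,0,0,0,0.05],[41,20,0,0,0,0.05],[41,20,0,0,0,0.05]]}}

```text
time_s: 1.55
eef_pos: [0.5798, -0.2779, 0.2512]
ee_rot: [-3.141, -0.0, 1.568]
contact_force: [0.6, -0.0, 0.9]
grip_width: 0.0855
```

Run:
```python
from h import *
d=snap('wrist','wh');s=d['state'];print(s['time_s'],s['eef_pos'],s['ee_rot'],s['qpos'].round(2),s['contact_force'])
d2=snap('scene','sh')
```

```text
1.55 [ 0.57976181 -0.2779177   0.25115498] [-3.14101877e+00 -3.73470090e-05  1.56773947e+00] [-0.57  0.47  0.33  1.43 -0.    1.  ] [ 0.62132411 -0.03049328  0.87948313]
```

View pics/wh.png

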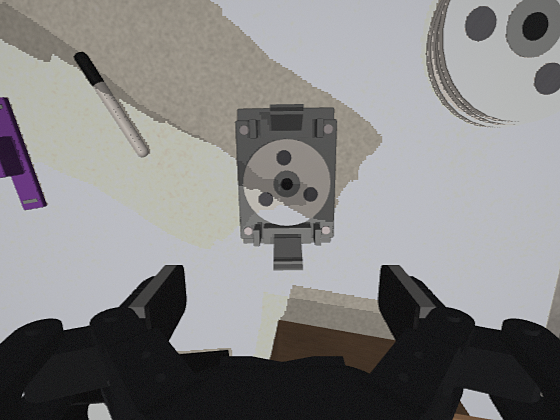

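The wrist view shows the reel holder with its reel at (287,183), one hook at (287,117) for +y and the other at (288,252) for -y. It stands almost aligned. I'll measure it more closely.

Run:
```python
from h import *
im=cv2.imread('pics/wh.png');a=im[95:280,225:350];cv2.imwrite('pics/wh_c.png',np.clip(cv2.resize(a,None,fx=3.2,fy=3.2,interpolation=cv2.INTER_CUBIC)*1.4,0,255).astype(np.uint8))
d=load('wh')
# refine screws: local bright blobs
for x,y in [(244,129),(328,129),(248,232),(326,231)]:
    w=im[y-7:y+8,x-7:x+8].astype(float).sum(2); t=w.max()*.85; yy,xx=np.where(w>t); p=(xx.mean()+x-7,yy.mean()+y-7)
    print(np.round(p,1),len(xx),cast(d,p,.012).round(4),cast(d,p,.046).round(4))
```

```text
[243.4 129.8] 56 [[ 0.5361 -0.212   0.012 ]] [[ 0.54   -0.2121  0.046 ]]
[327.8 128.5] 62 [[ 0.6327 -0.211   0.012 ]] [[ 0.628  -0.2111  0.046 ]]
[247.5 231.2] 44 [[ 0.5369 -0.3338  0.012 ]] [[ 0.5407 -0.323   0.046 ]]
[326.2 230.6] 45 [[ 0.6348 -0.3335  0.012 ]] [[ 0.6299 -0.3227  0.046 ]]
```

View pics/wh_c.png

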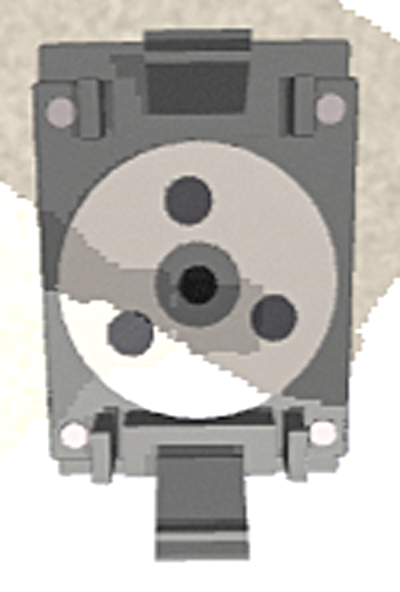

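Run:
```python
from h import *
S={}
def rays(d,p):
    o,M=campose(d); r=M@np.array([(p[0]-d['cx'])/d['fx'],-(p[1]-d['cy'])/d['fy'],-1]);return o,r/np.linalg.norm(r)
def tri(obs):
    A=np.zeros((3,3));b=np.zeros(3)
    for d,p in obs:
        o,r=rays(d,p);P=np.eye(3)-np.outer(r,r);A+=P;b+=P@o
    X=np.linalg.solve(A,b);return X,[np.round(project(d,X)[0]-p,1) for d,p in obs]
dw=load('wh');dt=load('top0');ds=load('scene0')
px=lambda p:np.array(p)/4.0+[350-382/4.,110]
wc=lambda p:np.array(p)/3.2+[225,95]
# top screws refine
im=cv2.imread('pics/top0.png')
tw=[]
for p in [(484,102),(684,97),(490,258),(692,254)]:
    x,y=px(p).round().astype(int); w=im[y-3:y+4,x-3:x+4].astype(float).sum(2); w=np.clip(w-np.median(w)-20,0,None); yy,xx=np.mgrid[-3:4,-3:4]; tw.append((x+(w*xx).sum()/w.sum(),y+(w*yy).sum()/w.sum()))
print(np.round(tw,1))
ww=[(327.8,128.5),(326.2,230.6),(243.4,129.8),(247.5,231.2)]
for a,b in zip(tw,ww): print(tri([(dt,np.array(a)),(dw,np.array(b))]))
print('hub',tri([(dt,px((592,173))),(dw,wc((197,285)))]))
```

```text
[[375.1 134.8]
 [425.2 133.3]
 [376.7 174.1]
 [426.8 173. ]]
(array([ 0.62867976, -0.21127403,  0.03808553]), [array([-0.1, -0.2]), array([-0.4,  0.2])])
(array([ 0.63457389, -0.3335315 ,  0.01454533]), [array([-0.4,  0.1]), array([0.1, 0.7])])
(array([ 0.53757768, -0.21301057,  0.0316045 ]), [array([-0.4, -0.3]), array([-0.6,  0.9])])
(array([ 0.53836139, -0.33085108,  0.02467094]), [array([-0.4,  0. ]), array([0. , 0.8])])
hub (array([ 0.58440429, -0.27216249,  0.03754146]), [array([-0.6, -0.3]), array([-0.6,  1.3])])
```

Run:
```python
from h import *
im=cv2.imread('pics/sh.png');a=im[250:350,140:265];cv2.imwrite('pics/sh_c.png',np.clip(cv2.resize(a,None,fx=6,fy=6,interpolation=cv2.INTER_CUBIC)*1.4,0,255).astype(np.uint8))
```

```text
(no output)
```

View pics/sh_c.png

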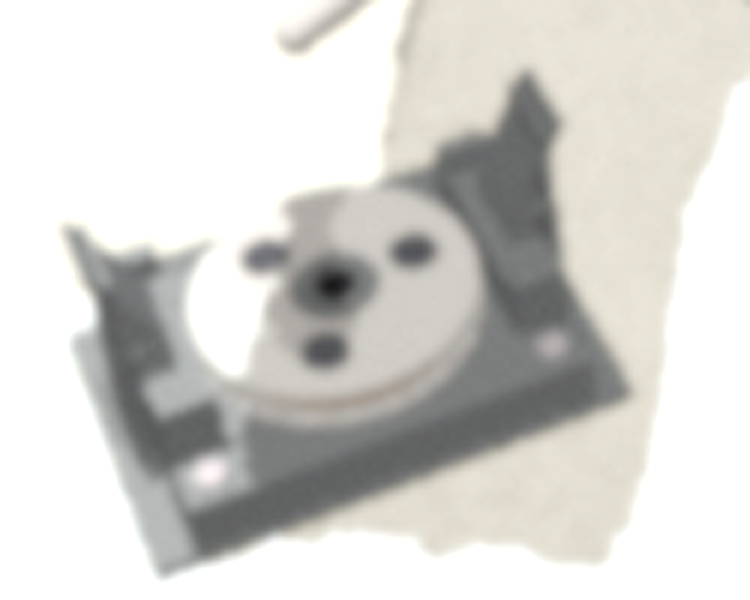

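{"fn": "step_arm", "kwargs": {"deltas": [[-6,20,0,0,0,-0.02],[-20,60,0,0,0,-0.05],[-38,105,0,0,0,-0.09],[-56,150,0,0,0,-0.13],[-74,195,0,0,0,-0.17],[-92,235,-5,0,0,-0.21],[-106,263,-20,0,0,-0.24],[-110,273,-40,0,0,-0.25],[-110,273,-50,0,0,-0.25],[-110,273,-50,0,0,-0.25]]}}

```text
time_s: 2.65
eef_pos: [0.4698, -0.0052, 0.2007]
ee_rot: [-3.14, 0.0, 1.318]
contact_force: [0.5, -1.0, -0.3]
grip_width: 0.0852
```

{"fn": "step_arm", "kwargs": {"deltas": [[0,0,0,0,0,0],[0,0,0,0,0,0],[0,0,0,0,0,0]]}}

```text
time_s: 2.95
eef_pos: [0.471, -0.0051, 0.2017]
ee_rot: [3.141, -0.0, 1.318]
contact_force: [-0.3, 0.2, 0.3]
grip_width: 0.0856
```

Run:
```python
from h import *
d=snap('wrist','wb');s=d['state'];print(s['time_s'],s['eef_pos'],s['ee_rot'],s['contact_force'])
```

```text
2.95 [ 0.47101444 -0.00512084  0.20173644] [ 3.14085339e+00 -2.76729379e-05  1.31795652e+00] [-0.33340147  0.24318559  0.32546629]
```

View pics/wb.png

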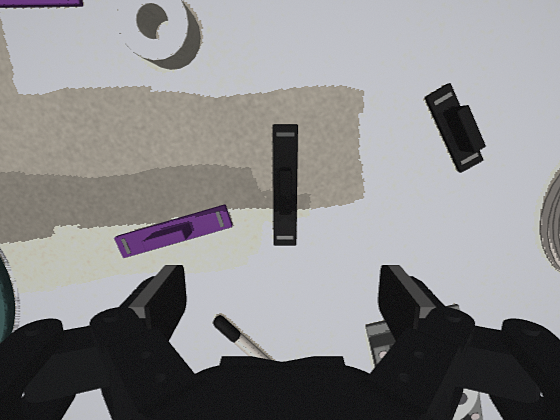

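The wrist view shows the long black bar upright in the image at (285,185), rib in the middle, and the short bar at (455,128).

Run:
```python
from h import *
d=load('wb');s=d['state'];g=cv2.cvtColor(d['image'],cv2.COLOR_RGB2GRAY)
m=np.zeros_like(g);m[115:255,262:310]=(g[115:255,262:310]<60)*255
m=cv2.morphologyEx(m,3,np.ones((9,9)))
c=max(cv2.findContours(m,0,2)[0],key=cv2.contourArea);b=cv2.boxPoints(cv2.minAreaRect(c));w=cast(d,b,.008)
print(b,w.round(4),w.mean(0),[np.linalg.norm(w[i]-w[i-1]).round(4) for i in range(4)])
e=[w[i]-w[i-1] for i in range(4)]; L=max(e,key=np.linalg.norm); L=L*np.sign(L[1]); print('tool yaw', np.arctan2(L[1],L[0]), 'have',s['ee_rot'][2]); print('delta mm',(w.mean(0)-s['eef_pos'])*1000)
im=cv2.imread('pics/wb.png');cv2.imwrite('pics/wb_c.png',np.clip(cv2.resize(im[115:255,255:320],None,fx=4,fy=4,interpolation=cv2.INTER_CUBIC)*2.,0,255).astype(np.uint8))
```

```text
[[273. 124.]
 [297. 124.]
 [297. 244.]
 [273. 244.]] [[ 0.4806  0.0661  0.008 ]
 [ 0.504   0.06    0.008 ]
 [ 0.4734 -0.0641  0.008 ]
 [ 0.4477 -0.0574  0.008 ]] [0.47642018 0.00115639 0.008     ] [np.float64(0.1278), np.float64(0.0241), np.float64(0.1278), np.float64(0.0266)]
tool yaw 1.329522207418789 have 1.3179565187993187
delta mm [   5.40574363    6.27722706 -193.73643783]
```

View pics/wb_c.png

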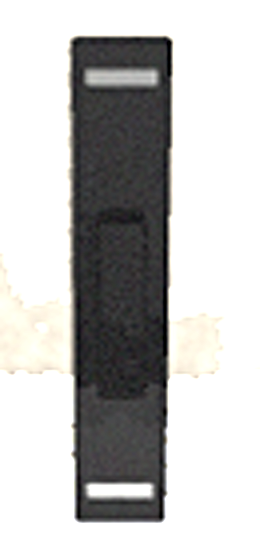

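{"fn": "step_arm", "kwargs": {"deltas": [[2,2,-15,0,0,0.01],[5,5.5,-45,0,0,0.01],[5,5.5,-80,0,0,0.01],[5,5.5,-115,0,0,0.01],[5,5.5,-135,0,0,0.01],[5,5.5,-140,0,0,0.01],[5,5.5,-140,0,0,0.01],[5,5.5,-140,0,0,0.01]], "jaw": 0.5}}

```text
time_s: 3.8
eef_pos: [0.4763, 0.0008, 0.0624]
ee_rot: [3.14, -0.0, 1.329]
contact_force: [0.2, 0.7, -0.4]
grip_width: 0.0639
```

Run:
```python
from h import *
d=snap('wrist','wb2');s=d['state'];print(s['time_s'],s['eef_pos'],s['ee_rot'],s['contact_force'],s['grip_width'])
```

```text
3.8 [0.47632701 0.0008021  0.06238153] [ 3.13999651e+00 -1.01905306e-04  1.32871768e+00] [ 0.18306139  0.6570314  -0.44253443] 0.06386075364193884
```

View pics/wb2.png

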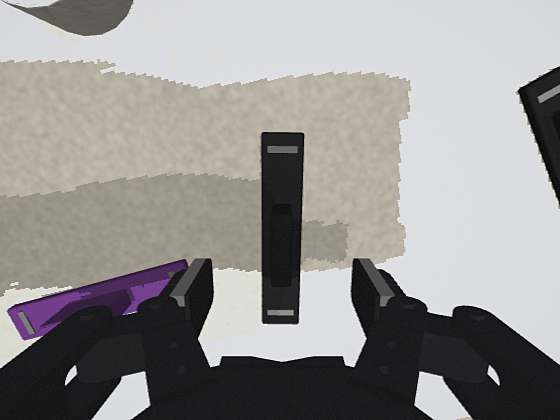

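Run:
```python
from h import *
d=load('wb2');s=d['state'];g=cv2.cvtColor(d['image'],cv2.COLOR_RGB2GRAY)
m=np.zeros_like(g);m[115:335,250:315]=(g[115:335,250:315]<60)*255
m=cv2.morphologyEx(m,3,np.ones((9,9)))
c=max(cv2.findContours(m,0,2)[0],key=cv2.contourArea);b=cv2.boxPoints(cv2.minAreaRect(c));w=cast(d,b,.008)
print(b.round(1),w.mean(0),[np.linalg.norm(w[i]-w[i-1]).round(4) for i in range(4)])
Rt=R.from_euler('xyz',s['ee_rot']).as_matrix()
print('bar centre in tool',(w.mean(0)-s['eef_pos'])@Rt, 'purple end in tool',(cast(d,[[188,262],[190,290]],.008)-s['eef_pos'])@Rt)
```

```text
[[262. 132.]
 [303. 132.]
 [303. 323.]
 [262. 323.]] [0.47693182 0.00069099 0.008     ] [np.float64(0.1284), np.float64(0.0243), np.float64(0.1285), np.float64(0.0285)]
bar centre in tool [3.15728545e-05 5.27008956e-04 5.43824405e-02] purple end in tool [[-0.01845062 -0.0616533   0.05428131]
 [-0.03876807 -0.06185192  0.05427892]]
```

{"fn": "step_arm", "kwargs": {"deltas": [[0,0,-15,0,0,0],[0,0,-35,0,0,0],[0,0,-47,0,0,0],[0,0,-50,0,0,0],[0,0,-50,0,0,0],[0,0,-50,0,0,0]], "jaw": 0}}

```text
time_s: 4.45
eef_pos: [0.4761, 0.0009, 0.0122]
ee_rot: [3.14, -0.0, 1.329]
contact_force: [-0.2, 0.0, -0.3]
grip_width: 0.043
```

{"fn": "step_arm", "kwargs": {"deltas": [[0,0,0,0,0,0],[0,0,0,0,0,0],[0,0,0,0,0,0],[0,0,0,0,0,0],[0,0,0,0,0,0],[0,0,0,0,0,0]], "jaw": -1}}

```text
time_s: 5.05
eef_pos: [0.4759, 0.0009, 0.0119]
ee_rot: [3.141, -0.0, 1.329]
contact_force: [-0.6, 0.2, 8.0]
grip_width: 0.0109
```

{"fn": "step_arm", "kwargs": {"deltas": [[0,0,5,0,0,0],[0,0,20,0,0,0],[0,0,50,0,0,0],[0,0,85,0,0,0],[0,0,120,0,0,0],[0,0,145,0,0,0],[0,0,155,0,0,0],[0,0,155,0,0,0],[0,0,155,0,0,0]]}}

```text
time_s: 5.95
eef_pos: [0.475, 0.0011, 0.1653]
ee_rot: [-3.14, 0.0, 1.329]
contact_force: [-0.4, -0.4, -0.8]
grip_width: 0.0108
```

Run:
```python
from h import *
d=snap('wrist','wl');s=d['state'];print(s['time_s'],s['eef_pos'],s['ee_rot'],s['contact_force'],s['grip_width'])
```

```text
5.95 [0.47504999 0.00107262 0.1652577 ] [-3.14034591e+00  9.09047043e-05  1.32875505e+00] [-0.36730383 -0.37592102 -0.77887382] 0.010752573407899554
```

View pics/wl.png

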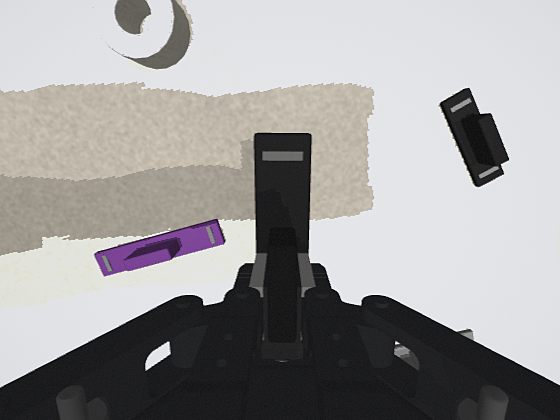

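Run:
```python
from h import *
d=load('wl');s=d['state'];g=cv2.cvtColor(d['image'],cv2.COLOR_RGB2GRAY)
m=(g<60).astype(np.uint8);
for r in (150,180,200,225,245): xs=np.where(m[r,235:330])[0]+235; print(r,xs.min(),xs.max())
cs=[r for r in range(115,160) if m[r,285]]; print(cs[:2])
Rt=R.from_euler('xyz',s['ee_rot']).as_matrix()
px=[[254.5,133],[310.5,133],[254.5,225],[310.5,225]]
for dz in (.000,-.004,-.008): print(dz,((cast(d,px,s['eef_pos'][2]+dz)-s['eef_pos'])@Rt).round(4).tolist())
```

```text
150 255 310
180 255 309
200 255 309
225 256 308
245 257 308
[133, 134]
0.0 [[0.0641, -0.0116, 0.0], [0.0641, 0.0124, -0.0], [0.023, -0.0125, 0.0], [0.023, 0.0133, -0.0]]
-0.004 [[0.0641, -0.0119, 0.004], [0.0641, 0.0127, 0.004], [0.0218, -0.0129, 0.004], [0.0218, 0.0137, 0.004]]
-0.008 [[0.064, -0.0123, 0.008], [0.064, 0.0131, 0.008], [0.0206, -0.0132, 0.008], [0.0206, 0.0141, 0.008]]
```

{"fn": "step_arm", "kwargs": {"deltas": [[6,-15,5,0,0,0.02],[22,-55,15,0,0,0.05],[40,-100,20,0,0,0.09],[58,-145,20,0,0,0.13],[76,-190,20,0,0,0.17],[93,-232,20,0,0,0.21],[105,-262,15,0,0,0.24],[110,-274,0,0,0,0.25],[110,-274,-10,0,0,0.25],[110,-274,-10,0,0,0.25]]}}

```text
time_s: 7.0
eef_pos: [0.5842, -0.2715, 0.1537]
ee_rot: [-3.138, -0.003, 1.579]
contact_force: [0.1, 0.5, -0.7]
grip_width: 0.0107
```

{"fn": "step_arm", "kwargs": {"deltas": [[0,0,0,0,0,0],[0,0,0,0,0,0],[0,0,0,0,0,0]]}}

```text
time_s: 7.3
eef_pos: [0.5856, -0.2724, 0.1571]
ee_rot: [3.141, 0.001, 1.579]
contact_force: [-0.3, 0.3, -1.1]
grip_width: 0.0111
```

Run:
```python
from h import *
d=snap('wrist','wv');s=d['state'];print(s['time_s'],s['eef_pos'],s['ee_rot'],s['contact_force'],s['grip_width'])
snap('top','tv');snap('scene','sv')
im=cv2.imread('pics/tv.png');a=cv2.resize(im[110:200,350:455],None,fx=3.6,fy=3.6,interpolation=cv2.INTER_CUBIC)
im=cv2.imread('pics/sv.png');b=cv2.resize(im[220:350,140:265],None,fx=3.2,fy=3.2,interpolation=cv2.INTER_CUBIC)
o=np.zeros((420,800,3),np.uint8);o[:a.shape[0],:a.shape[1]]=a;o[:b.shape[0],400:400+b.shape[1]]=b
cv2.imwrite('pics/v_c.png',np.clip(o*1.4,0,255).astype(np.uint8))
```

```text
7.3 [ 0.58564127 -0.27237625  0.1571056 ] [3.14069162e+00 5.82023796e-04 1.57946784e+00] [-0.27373593  0.31660371 -1.05776201] 0.011079500045829598
```

View pics/wv.png

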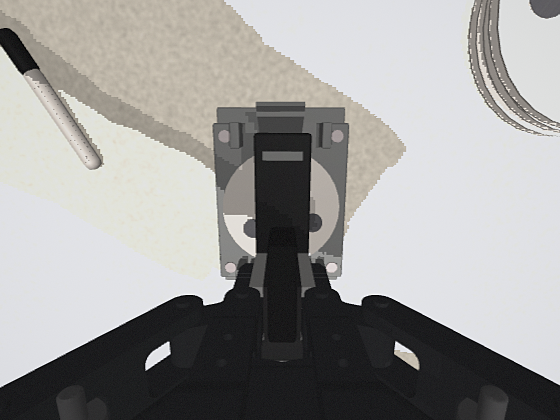

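View pics/v_c.png

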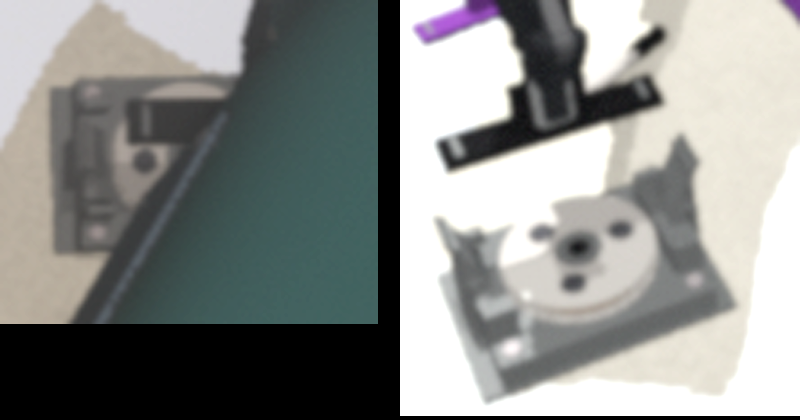

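Run:
```python
from h import *
d=load('wh')
wc=lambda x,y:np.array([x,y])/3.2+[225,95]
for z in (.056,.06,.065): 
    w=cast(d,[wc(197,115),wc(203,456)],z)[:,:2];print(z,w.round(4).tolist(),w.mean(0),w[0,1]-w[1,1])
w=cast(d,[wc(147,40),wc(250,40),wc(157,545),wc(248,545)],.095)[:,:2];print(w.round(4))
for a,b in ((30,560),(50,527)):
    w=cast(d,[wc(198,a),wc(202,b)],.095)[:,:2];print(w.round(4),w.mean(0),w[0,1]-w[1,1])
d=load('wv');print('now hook',cast(d,[[256,105],[304.5,105]],.095)[:,:2], 'top edges', cast(d,[[280,101.5],[280,110]],.095)[:,:2])
w=cast(d,[[223,136],[337,136],[231,268],[332,268]],.025);print(w.round(4),w.mean(0))
```

```text
0.056 [[0.5848, -0.2134], [0.5869, -0.3273]] [ 0.58588531 -0.27037251] 0.11392321695670193
0.06 [[0.5848, -0.2134], [0.5868, -0.326]] [ 0.58581535 -0.26968867] 0.11257296049913629
0.065 [[0.5847, -0.2134], [0.5867, -0.3243]] [ 0.58572791 -0.26883388] 0.11088513992717933
[[ 0.5705 -0.1933]
 [ 0.5989 -0.1934]
 [ 0.5718 -0.3434]
 [ 0.6003 -0.3435]]
[[ 0.5846 -0.1908]
 [ 0.5859 -0.3485]] [ 0.58521003 -0.26965161] 0.15777797589647619
[[ 0.5846 -0.196 ]
 [ 0.5859 -0.3374]] [ 0.58520335 -0.26669319] 0.14140784700228284
now hook [[ 0.56955414 -0.19264163]
 [ 0.59875766 -0.19240422]] top edges [[ 0.58399063 -0.19053311]
 [ 0.58402242 -0.19538708]]
[[ 0.5367 -0.2122  0.025 ]
 [ 0.6311 -0.2115  0.025 ]
 [ 0.5394 -0.3305  0.025 ]
 [ 0.6327 -0.3298  0.025 ]] [ 0.58495523 -0.27099574  0.025     ]
```

{"fn": "step_arm", "kwargs": {"deltas": [[-0.8,1.5,-8,0,0,0.004],[-0.8,1.5,-20,0,0,0.004],[-0.8,1.5,-32,0,0,0.004],[-0.8,1.5,-40,0,0,0.004],[-0.8,1.5,-42,0,0,0.004],[-0.8,1.5,-42,0,0,0.004],[-0.8,1.5,-42,0,0,0.004]]}}

```text
time_s: 8.15
eef_pos: [0.5849, -0.2716, 0.1146]
ee_rot: [3.141, 0.0, 1.583]
contact_force: [0.1, 0.2, -1.4]
grip_width: 0.011
```

Run:
```python
from h import *
d=snap('wrist','wu');s=d['state'];print(s['time_s'],s['eef_pos'],s['ee_rot'],s['contact_force'],s['grip_width'])
snap('scene','su')
a=cv2.imread('pics/wu.png')[80:300,200:360];a=cv2.resize(a,None,fx=2.4,fy=2.4)
im=cv2.imread('pics/su.png');b=cv2.resize(im[220:350,140:265],None,fx=3.2,fy=3.2,interpolation=cv2.INTER_CUBIC)
o=np.zeros((540,800,3),np.uint8);o[:a.shape[0],:a.shape[1]]=a;o[:b.shape[0],400:400+b.shape[1]]=b
cv2.imwrite('pics/u_c.png',np.clip(o*1.4,0,255).astype(np.uint8))
```

```text
8.15 [ 0.58487649 -0.27163921  0.11458506] [3.14120379e+00 2.64116376e-04 1.58274175e+00] [ 0.13838978  0.18044594 -1.39286958] 0.010965853181460743
```

View pics/u_c.png

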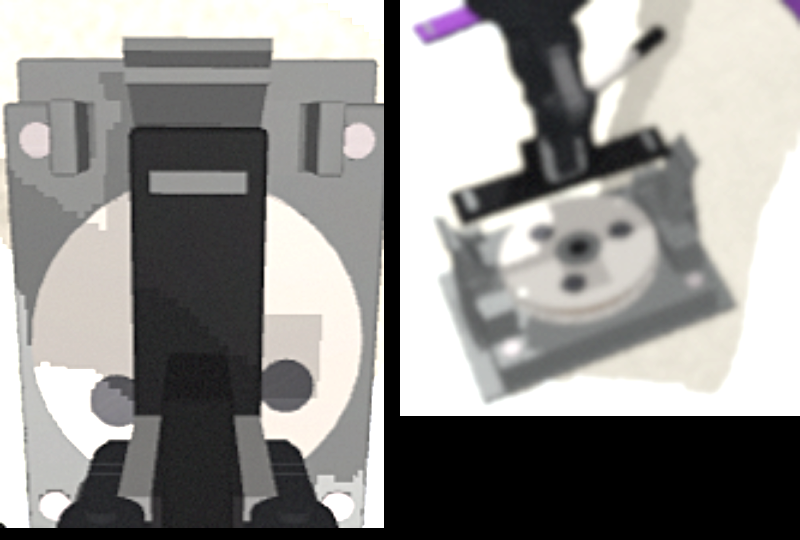

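The bar is lined up in x, with hook centre and bar centre both near crop column 199. Next I press down.

{"fn": "step_arm", "kwargs": {"deltas": [[0,0.6,-3,0,0,0],[0,0.6,-7,0,0,0],[0,0.6,-11,0,0,0],[0,0.6,-15,0,0,0],[0,0.6,-19,0,0,0],[0,0.6,-22,0,0,0],[0,0.6,-25,0,0,0]]}}

```text
time_s: 8.95
eef_pos: [0.5847, -0.2709, 0.089]
ee_rot: [-3.142, -0.0, 1.583]
contact_force: [0.2, 0.6, 0.1]
grip_width: 0.011
```

{"fn": "step_arm", "kwargs": {"deltas": [[0,0,-3,0,0,0],[0,0,-6,0,0,0],[0,0,-9,0,0,0],[0,0,-12,0,0,0],[0,0,-15,0,0,0]]}}

```text
time_s: 9.45
eef_pos: [0.5849, -0.271, 0.0744]
ee_rot: [3.141, 0.0, 1.583]
contact_force: [0.3, 1.9, 5.9]
grip_width: 0.0113
```

{"fn": "step_arm", "kwargs": {"deltas": [[0,0.5,-3,0,0,0],[0,0.5,-6,0,0,0],[0,0.5,-9,0,0,0],[0,0.5,-12,0,0,0],[0,0.5,-14,0,0,0],[0,0.5,-15,0,0,0]]}}

```text
time_s: 10.05
eef_pos: [0.5845, -0.2704, 0.0588]
ee_rot: [-3.141, -0.0, 1.583]
contact_force: [-0.7, -0.2, -0.2]
grip_width: 0.0109
```

{"fn": "step_arm", "kwargs": {"deltas": [[0,0,-1,0,0,0],[0,0,-2,0,0,0],[0,0,-2,0,0,0]]}}

```text
time_s: 10.35
eef_pos: [0.5848, -0.2705, 0.0579]
ee_rot: [3.141, 0.0, 1.583]
contact_force: [-2.5, 2.3, 6.1]
grip_width: 0.0106
```

Run:
```python
from h import *
d=snap('wrist','wp');s=d['state'];print(s['time_s'],s['eef_pos'],s['ee_rot'],s['contact_force'],s['grip_width'])
snap('scene','sp')
a=cv2.imread('pics/wp.png')[80:300,200:360];a=cv2.resize(a,None,fx=2.4,fy=2.4)
im=cv2.imread('pics/sp.png');b=cv2.resize(im[220:350,140:265],None,fx=3.2,fy=3.2,interpolation=cv2.INTER_CUBIC)
o=np.zeros((540,800,3),np.uint8);o[:a.shape[0],:a.shape[1]]=a;o[:b.shape[0],400:400+b.shape[1]]=b
cv2.imwrite('pics/p_c.png',np.clip(o*1.6,0,255).astype(np.uint8))
```

```text
10.35 [ 0.58477816 -0.27047458  0.05792733] [3.14107494e+00 4.47898997e-04 1.58278029e+00] [-2.51570213  2.25648917  6.08290655] 0.010589068153702363
```

View pics/p_c.png

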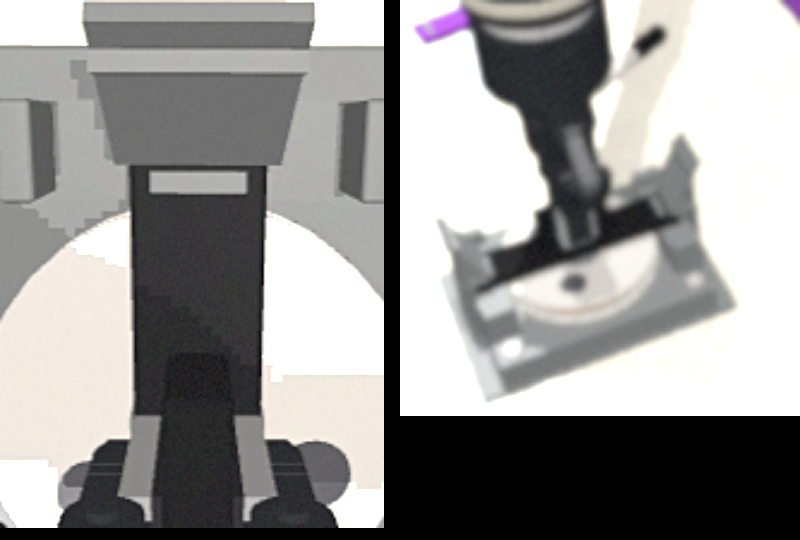

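Force fell to 0 after the snaps, then rose to 6 N on the ledges. The +y nose now covers the bar end (crop 200,160). I'll press slightly more, then release.

{"fn": "step_arm", "kwargs": {"deltas": [[0,0,-1,0,0,0],[0,0,-1,0,0,0],[0,0,1,0,0,0],[0,0,1.5,0,0,0],[0,0,1.5,0,0,0]]}}

```text
time_s: 10.95
eef_pos: [0.5848, -0.2705, 0.0587]
ee_rot: [3.142, 0.0, 1.583]
contact_force: [-0.7, -0.5, -1.8]
grip_width: 0.0106
```

{"fn": "step_arm", "kwargs": {"deltas": [[0,0,0,0,0,0],[0,0,0,0,0,0],[0,0,0,0,0,0],[0,0,0,0,0,0],[0,0,0,0,0,0],[0,0,0,0,0,0]], "jaw": 0}}

```text
time_s: 11.55
eef_pos: [0.5847, -0.2704, 0.0588]
ee_rot: [3.142, -0.0, 1.583]
contact_force: [0.2, 0.6, 1.2]
grip_width: 0.043
```

{"fn": "step_arm", "kwargs": {"deltas": [[0,0,5,0,0,0],[0,0,20,0,0,0],[0,0,50,0,0,0],[0,0,90,0,0,0],[0,0,130,0,0,0],[0,0,165,0,0,0],[0,0,190,0,0,0],[0,0,195,0,0,0],[0,0,195,0,0,0],[0,0,195,0,0,0]]}}

```text
time_s: 12.55
eef_pos: [0.5844, -0.2702, 0.2527]
ee_rot: [-3.14, -0.001, 1.583]
contact_force: [-0.3, -0.5, -1.0]
grip_width: 0.0427
```

Run:
```python
from h import *
d=snap('wrist','wf');s=d['state'];print(s['time_s'],s['eef_pos'],s['ee_rot'],s['contact_force'],s['grip_width'])
snap('scene','sf')
a=cv2.imread('pics/wf.png')[90:290,215:355];a=cv2.resize(a,None,fx=2.8,fy=2.8)
im=cv2.imread('pics/sf.png');b=cv2.resize(im[220:350,140:265],None,fx=3.2,fy=3.2,interpolation=cv2.INTER_CUBIC)
o=np.zeros((560,800,3),np.uint8);o[:a.shape[0],:a.shape[1]]=a;o[:b.shape[0],400:400+b.shape[1]]=b
cv2.imwrite('pics/f_c.png',np.clip(o*1.6,0,255).astype(np.uint8))
```

```text
12.55 [ 0.58441637 -0.27024412  0.25266934] [-3.14033624e+00 -7.94553921e-04  1.58271123e+00] [-0.27488477 -0.50574848 -0.98242761] 0.04265740079233256
```

View pics/f_c.png

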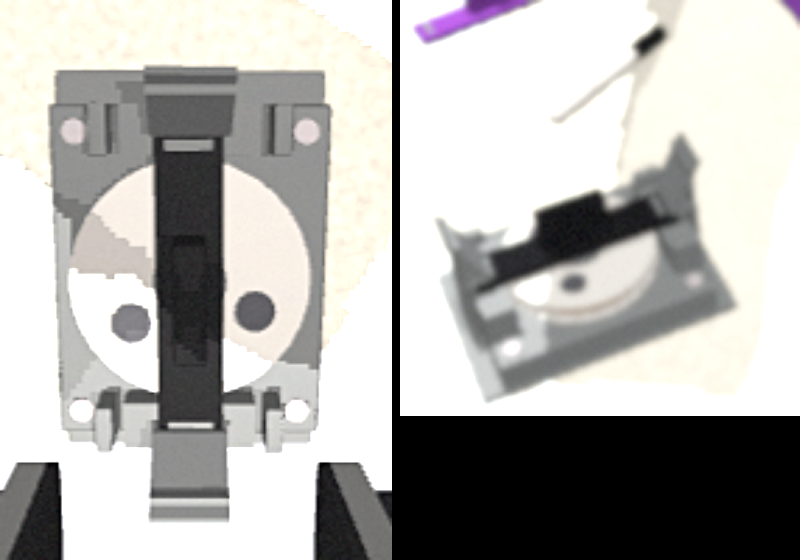

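Both noses overlap the bar ends, at crop (190,140) for +y and (190,430) for -y. I'll check numerically that the hooks are back at rest.

Run:
```python
from h import *
d=load('wf');wc=lambda x,y:np.array([x,y])/2.8+[215,90]
w=cast(d,[wc(190,67),wc(190,521)],.095);print('outer tops',w[:,:2].round(4),'span',w[0,1]-w[1,1],'(rest .1578)')
w=cast(d,[wc(190,136),wc(190,430)],.056);print('nose gap',w[0,1]-w[1,1],'(rest .114)')
s=cast(d,[wc(188,145),wc(190,425)],.054);print('stripe edges/mid',s[:,:2].round(4),s.mean(0))
```

```text
outer tops [[ 0.5844 -0.1909]
 [ 0.5863 -0.3481]] span 0.15717434594870078 (rest .1578)
nose gap 0.11398461202355026 (rest .114)
stripe edges/mid [[ 0.584  -0.2164]
 [ 0.5861 -0.3257]] [ 0.58506847 -0.27106682  0.054     ]
```

```bash
python3 -c "
from h import *
print(job.finish_job())"
```

```text
the job is handed in; nothing more can be done
None
```

The longer black keeper bar is snapped into the holder with the reel and released. I handed the job in at about 12.6 s of the 43 s limit.

- **How it went:** I gripped the bar by its rib, held it level over the holder and lined it up with the two hooks. I then pushed it straight down. The vertical force reached about 6 N at the hooks, fell to about 0 as they clicked, and rose to about 6 N on the ledges. I opened the gripper and lifted clear.
- **Hooks after release:** Seen from the wrist camera, both noses lie over the bar ends. The nose gap measures 114.0 mm, the same as at rest. The outer tops span 157.2 mm, against 157.8 mm before, so both hooks are back upright.
- **Disagreement:** The estimates of the holder's centre differed by about 2 mm in y between hub, screws and hooks. I used a value between them, and the sideways force at the hooks stayed around 2 N.
- **Less certain:** The +y hook was checked close up while still pushing. The -y hook was seen clearly only in the last pictures, after the gripper had lifted.

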